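Bring the slate plate to the shelf edge for picking up

TASK

First push the pull-out tray fully home under the glass shelf, so that a hand can reach up under the shelf's front edge. Then slide the flat slate plate along the glass towards that edge until its long side sticks out about 4 cm over the edge, square to it, so that it can be picked up from below later. Only push things with the fingers: do not lift or tip the plate, and leave everything else where it is.

Things in the scene. Friction and masses are not known exactly. Their poses are not given: they have to be found in the camera images.
- shelf: frosted glass shelf on two aluminium end panels, fixed to the table, slightly turned. The glass is 460 mm long (shelf x axis) and 400 mm deep (shelf y axis), 10 mm thick, its top 120 mm above the table. Origin: on the table, straight below the middle of the front edge. Shelf y points from the front edge inwards, so points with negative y are in front of the edge
- shelf_edge (a point): middle of the shelf's front edge, on the top face of the glass; axes as the shelf's
- tray (a joint): how far the grey plastic tray under the shelf is pulled out towards the shelf's -y, m; 0 is fully home (a stop), at most 0.17. It runs along the shelf's y axis, needs about 2 to 3 N to push, and stays where it is left
- tray_front (a point): middle of the top of the tray's flat front face. The front is 360 mm wide along the shelf's x, reaches from 30 to 95 mm above the table and faces the shelf's -y; at home its outer face is flush with the shelf edge
- plate: flat dark slate plate, loose on the glass: 150 mm (its x) by 110 mm (its y) by 8 mm thick, about 0.25 to 0.5 kg. Origin: centre of its underside. Its -y long side is nearest the shelf's front edge
- plate_front (a point): middle of the plate's front (-y) long side, at the underside
- pots: two stacked terracotta-coloured plastic flowerpots, nested upright, 98 mm across and 109 mm tall; on the shelf, loose, to be left alone. Origin: centre of its underside
- jar: amber glass jar with white cap, 68 mm across, 100 mm tall; on the shelf, loose, to be left alone. Origin: centre of its underside
- dish: white ceramic dish, 104 mm across, 26 mm tall; on the shelf, loose, to be left alone. Origin: centre of its underside
- brush: scrubbing brush lying flat, black rubber handle towards its -x, 184 mm long, 40 mm wide, 30 mm tall (its origin 105 mm from the handle end); on the shelf, loose, to be left alone. Origin: centre of its underside
- stopper: cork stopper, 48 mm across, 35 mm tall; on the shelf, loose, to be left alone. Origin: centre of its underside
- hanger: chrome drying hanger with white clips lying flat on the table, 308 mm wide, under 12 mm tall; loose, to be left alone. Origin at table height at the middle of the bottom bar, hook to its +y
Mind the look-alikes: they are no part of the job. What is meant by the plate is not blue or purple, and is the smaller of those in its own colour.

How it is judged:
By the outcome, as a careful person would: the job done as asked, in the order asked, and still so for the second after the job is handed in, with the robot touching nothing.
It also fails if it takes over 48 s, if anything falls off the work surface, if the arm or the gripper's body presses on something with over 40 N, if the wrist force passes 120 N, or if a joint passes its speed limit or range.

ROBOT

A 7-joint arm with a two-finger parallel gripper is mounted at the origin on the work surface. World frame = base frame: x ahead of the robot, y to its left, z up, the work surface at z = 0. Lengths are in m, angles in rad, forces in N, time in s.
With the tool pointing down it reaches from about 0.4 to 0.85 m from the base axis. Payload 10.4 kg.
Tool frame: the origin (TCP) lies midway between the tips of the shut fingers; the grasp point (between the pads) lies 19 mm behind it; z points along the fingers, y is the direction in which the jaws open and shut (so a half turn about z gives the same grasp; the last joint's range is limited). The gripper opens to 85 mm and grips with 20 to 120 N. Pads are 22 mm wide; open, the fingers measure 114 mm over their backs; the gripper's body (76 mm by 85 mm) begins 54 mm behind the grasp point. The pads swing forward as they close: fully open they stand 13 mm farther back than shut.
Start: joints at [1.236, 0.332, -0.065, 1.46, 0.022, 1.35, -0.088], TCP at [0.192, -0.595, 0.231] pointing down, gripper open.
Joint ranges: [-2.6, 2.6], [-0.5, 2.12], [-1.47, 1.34], [0.16, 2.42], [-1.27, 4.41], [0.06, 2.06], [-2.6, 2.6]. Speed limits (rad/s): [2.22, 2.22, 2.79, 2.79, 3.14, 3.14, 3.14].

INTERFACE

Orientations are given as a unit quaternion [x, y, z, w].
In Python, from workcell import get_obs, camera, calibration, hand_in gives the robot as it stands.
- The arm moves only by the shell command python3 -m handwheel 'ROWS' [FORCE]. ROWS is JSON, a list of rows, each an object with "jaw": the finger opening in mm, from 0 to 85.4; "delta_pos": the shift along the tool's x, y, z scaled (see below), a list of three; "turn": the turn about the tool's z scaled (see below). In form: [{"jaw": jaw, "delta_pos": [tx, ty, tz], "turn": turn}, ...]. A call has 1 to 10 rows; each row is the pose to reach, as a shift and turn from the pose commanded when the call began, along the tool's axes at that moment, turning the shorter way round; what a row does not reach only later rows make up. The controller multiplies each number of a shift by 1 m and each number of a turn by pi rad. A row lasts 1/12 s, in which the tool goes at most 41.7 mm and 7.16 degrees, less where a joint would pass 70% of its speed; a pose out of reach is approached as far as the arm can. A call with a number of a shift or a turn outside -1 to 1 is refused whole. A call with a gripper value outside its range is refused whole. The fingers move at their own pace and stop on an object; FORCE is the grip in N (left out, the last holds). Time passes only in rows, so rows that repeat a pose let the fingers close. It gives the time, the measured TCP pose, the force and the opening at its end, in the units of the state.
- get_obs(): the state, without advancing time (a new reading comes with each control period).
- camera(name): name is "scene" or "top"; returns the picture (384x512x3 uint8, red, green, blue); there is no depth.
- calibration(name): a dict with "mtx" (3x3 intrinsics, pixels), "dist_coeffs" ([k1, k2, p1, p2, k3] as OpenCV has them; the pictures are not rectified), "rvec" (rotation vector, rad) and "tvec" (3), from world to camera coordinates, as OpenCV has them. Camera axes: x right, y down, z forward; pixel columns grow to the right and rows downward; lengths in m; the calibration is good to about 2 mm. A picture is of the moment at which its call begins. calibration takes no time and is no camera call.
- hand_in(): hands the job in, once; it reports no verdict.
The state is a dict: "clock": time; "joint_pos": joint angles; "joint_velocities": joint speeds; "tau": joint torques, N m; "position": TCP position; "ee_rot": TCP orientation; "ft_force": force on the tool from outside, world axes, zero at the start; "torque": the same for the moment, N m; "grip_width": opening from 0.0 (shut) to 1.0 (fully open).
Only numpy, scipy, OpenCV 4.12 (cv2) and the standard library are available. Lean on these libraries where they do the work, as an engineer would, in place of code of your own. Each camera call takes 0.05 s, during which the arm holds its last target.

## Working session

There is one attempt and no reset: what is moved stays moved. The work goes in short steps, Python scripts to look and compute and a shell command to move; the robot and the scene stay as the last step left them, time stands still between calls to the robot, and variables do not carry over. Pictures are saved under pics/ and viewed, and the job is handed in when it is done.

```bash
mkdir -p pics
python3 - <<'E'
from workcell import get_obs,camera,calibration
import cv2,numpy as np
o=get_obs();print(o)
for n in("scene","top"):
    im=camera(n);cv2.imwrite(f"pics/{n}0.png",cv2.cvtColor(im,cv2.COLOR_RGB2BGR));c=calibration(n);print(n,c)
E
```

```text
{'clock': 0.0, 'joint_pos': array([ 1.23643422,  0.33286808, -0.06470381,  1.46096055,  0.02160713,
        1.3498955 , -0.08847724]), 'joint_velocities': array([-0.00149045, -0.0016709 , -0.00044677, -0.00172044, -0.0017281 ,
       -0.00073069, -0.00074965]), 'tau': array([-5.68999330e-04, -6.25439715e+01,  4.90249274e-02, -3.91616428e+01,
        1.63599401e-02,  9.69920045e-03, -8.16867828e-05]), 'position': array([ 0.19158704, -0.59450901,  0.23050913]), 'ee_rot': array([ 9.87871046e-01,  1.55274855e-01, -1.47401529e-04, -7.02529065e-04]), 'ft_force': array([0.25879483, 0.18928698, 0.24784531]), 'torque': array([ 0.0055724 , -0.06551903,  0.00890208]), 'grip_width': 1.0012723135884765}
scene {'mtx': array([[407.14450828,   0.        , 252.22795808],
       [  0.        , 407.14450828, 185.60576365],
       [  0.        ,   0.        ,   1.        ]]), 'dist_coeffs': array([-0.03663516,  0.        ,  0.        ,  0.        ,  0.        ]), 'rvec': array([ 1.93914096,  1.25442392, -0.59476292]), 'tvec': array([-0.15720483, -0.19323582,  1.83545895])}
top {'mtx': array([[459.6058418 ,   0.        , 261.48586509],
       [  0.        , 459.6058418 , 193.2483289 ],
       [  0.        ,   0.        ,   1.        ]]), 'dist_coeffs': array([0.065381, 0.      , 0.      , 0.      , 0.      ]), 'rvec': array([ 2.11775891, -2.17959551,  0.15860194]), 'tvec': array([-0.03658553,  0.46433255,  1.35089723])}
```

View pics/scene0.png

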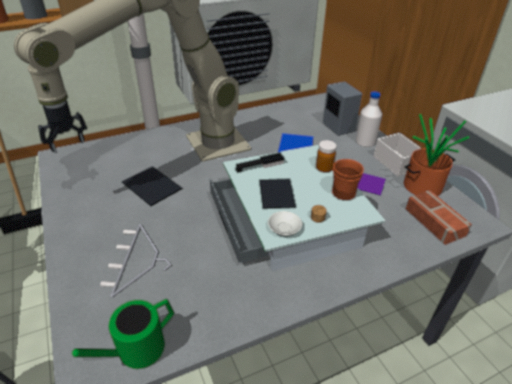

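View pics/top0.png

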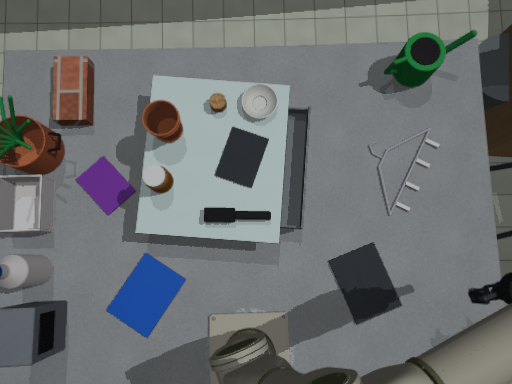

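```bash
cat > h.py <<'E'
from workcell import get_obs,camera,calibration
import cv2,numpy as np
def w2p(n,P):
    c=calibration(n);return cv2.projectPoints(np.array(P,float).reshape(-1,3),c['rvec'],c['tvec'],c['mtx'],c['dist_coeffs'])[0].reshape(-1,2)
def p2w(n,uv,z):
    c=calibration(n);R=cv2.Rodrigues(c['rvec'])[0];t=c['tvec']
    q=cv2.undistortPoints(np.array(uv,float).reshape(-1,1,2),c['mtx'],c['dist_coeffs']).reshape(-1,2)
    d=np.c_[q,np.ones(len(q))]@R;C=-R.T@t
    return C+d*((z-C[2])/d[:,2])[:,None]
E
python3 - <<'E'
import cv2
a=cv2.imread('pics/top0.png');cv2.imwrite('pics/c1.png',cv2.resize(a[65:255,125:325],None,fx=3,fy=3,interpolation=cv2.INTER_CUBIC))
from h import *
import numpy as np
g=cv2.cvtColor(a,cv2.COLOR_BGR2HSV)
# dark plates
for name,box,z in(("shelfplate",(120,195,205,275),.128),("tableplate",(235,330,320,410),.008)):
    r0,r1,c0,c1=box
    m=(g[r0:r1,c0:c1,2]<(75 if z>.1 else 48)).astype(np.uint8)
    cs=cv2.findContours(m,cv2.RETR_EXTERNAL,cv2.CHAIN_APPROX_NONE)[0];k=max(cs,key=cv2.contourArea).reshape(-1,2)+[c0,r0]
    w=p2w("top",k,z);r=cv2.minAreaRect((w[:,:2]*1000).astype(np.float32));print(name,r,len(k))
b=a.astype(int)
m=((b[:,:,0]>150)&(b[:,:,1]>160)&(b[:,:,0]-b[:,:,2]>8)).astype(np.uint8)
m[:60]=0;m[260:]=0;m[:,:125]=0;m[:,325:]=0
cs=cv2.findContours(m,cv2.RETR_EXTERNAL,cv2.CHAIN_APPROX_NONE)[0];k=max(cs,key=cv2.contourArea).reshape(-1,2)
w=p2w("top",k,.12);r=cv2.minAreaRect((w[:,:2]*1000).astype(np.float32));print("glass",r,cv2.boxPoints(r))
E
```

```text
shelfplate ((555.6256713867188, 4.5178070068359375), (108.85128021240234, 150.4049530029297), 69.09223937988281) 165
tableplate ((152.29067993164062, -362.60028076171875), (109.67066955566406, 146.96249389648438), 20.59467124938965) 153
glass ((559.0938110351562, 82.14872741699219), (398.05126953125, 458.8149719238281), 84.07923889160156) [[ 310.38     -92.15114]
 [ 766.74744 -139.47926]
 [ 807.8076   256.4486 ]
 [ 351.4402   303.77673]]
```

View pics/c1.png

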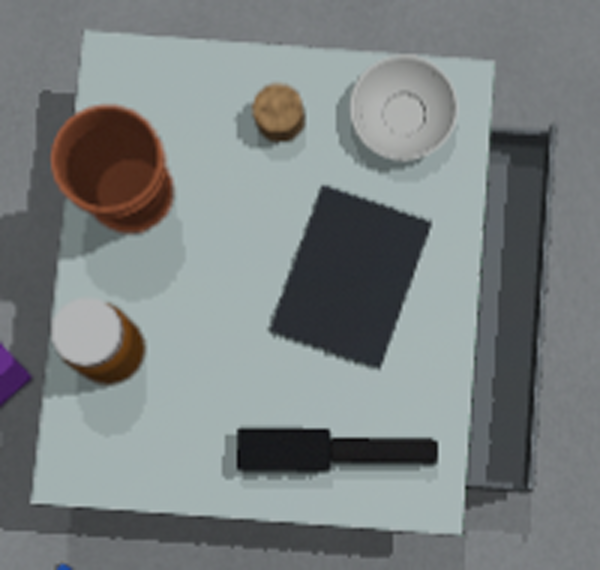

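Run:
```python
from h import *
a=cv2.imread('pics/top0.png')
A=cv2.resize(a[235:330,320:420],None,fx=4,fy=4,interpolation=cv2.INTER_CUBIC);B=cv2.resize(a[120:215,200:300],None,fx=4,fy=4,interpolation=cv2.INTER_CUBIC)
cv2.imwrite('pics/c2.png',np.hstack([B,A])[:, :])
o=np.array([.5386,-.1158]);S=np.array([[.9947,-.103],[.103,.9947]])
def sh(px,z): print(px,(((p2w("top",[px],z)[0,:2]-o)@S.T)*1000).round(1))
sc=lambda u,v:(125+u/3,65+v/3)
for n,p,z in(("tray",(552,127),.095),("tray2",(530,490),.095),("dish",(403,107),.146),("stop",(279,110),.155),("brushend",(437,452),.14),("brushL",(237,450),.15),("jar",(90,330),.22),("pot",(108,158),.229)): print(n,end=' ');sh(sc(*p),z)
for p in((329,259),(372,243),(401,302),(358,322)):sh(p,.008)
```

```text
tray (309.0, 107.33333333333334) [174.8 -63.5]
tray2 (301.66666666666663, 228.33333333333334) [-182.8  -64.2]
dish (259.33333333333337, 100.66666666666666) [166.3  82.6]
stop (218.0, 101.66666666666666) [151.3 198.1]
brushend (270.66666666666663, 215.66666666666666) [-157.7   26.9]
brushL (204.0, 215.0) [-170.3  208.9]
jar (155.0, 175.0) [-81.5 336.4]
pot (161.0, 117.66666666666666) [ 70.5 334.5]
(329, 259) [-261.8 -158.7]
(372, 243) [-204.3 -284.8]
(401, 302) [-370.  -375.2]
(358, 322) [-437. -252.]
```

View pics/c2.png

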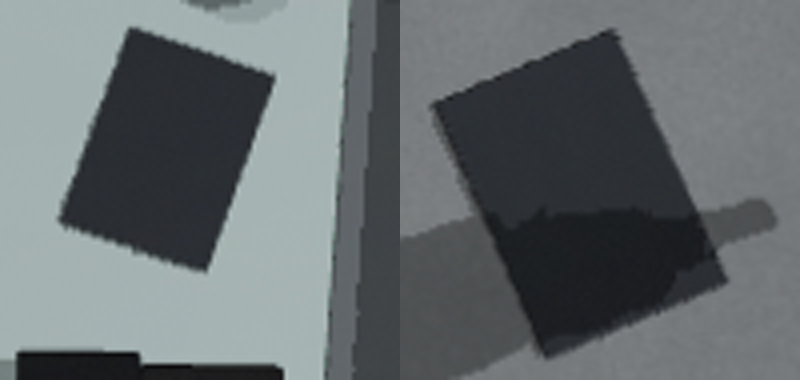

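The candidates are the dark plate on the glass at (242,157) and the dark plate on the table at (364,282), with blue at (146,294) and purple at (105,185) ruled out by colour. The one on the glass measures 150×109 mm. The table one measures about 190×140 mm, so the smaller plate, on the glass, is the one meant. The crop confirms this. The tray is about 64 mm out.

```bash
cat >> h.py <<'E'
from scipy.spatial.transform import Rotation as Ro
O=np.array([.5386,-.1158]);S=np.array([[.9947,-.103],[.103,.9947]])
def goal(sx,sy,z,yaw=None):
    """tool-frame shift to shelf coords"""
    o=get_obs();R=Ro.from_quat(o['ee_rot']).as_matrix()
    w=np.r_[O+np.array([sx,sy])@S,z];d=R.T@(w-o['position'])
    th=np.degrees(np.arctan2(R[1,0],R[0,0]))
    print('goal',w.round(4),'delta',d.round(4),'tool-x yaw',th.round(2))
    if yaw is not None: print('turn',round(-((yaw-th+180)%360-180)/180,4))
def where():
    o=get_obs();p=o['position'];print(round(o['clock'],2),'shelf',((p[:2]-O)@S.T*1000).round(1),'z',round(p[2]*1000,1),'F',(S@o['ft_force'][:2]).round(1),o['ft_force'][2].round(1),'w',round(o['grip_width'],2))
E
python3 -c "
from h import *
goal(0,-.13,.231,84.1)"
```

```text
goal [ 0.5252 -0.2451  0.231 ] delta [ 4.247e-01 -2.302e-01 -1.000e-04] tool-x yaw 17.87
turn -0.368
```

```bash
python3 -m handwheel '[{"jaw":0,"delta_pos":[0.425,-0.23,0],"turn":-0.368},{"jaw":0,"delta_pos":[0.425,-0.23,0],"turn":-0.368},{"jaw":0,"delta_pos":[0.425,-0.23,0],"turn":-0.368},{"jaw":0,"delta_pos":[0.425,-0.23,0],"turn":-0.368},{"jaw":0,"delta_pos":[0.425,-0.23,0],"turn":-0.368},{"jaw":0,"delta_pos":[0.425,-0.23,0],"turn":-0.368},{"jaw":0,"delta_pos":[0.425,-0.23,0],"turn":-0.368},{"jaw":0,"delta_pos":[0.425,-0.23,0],"turn":-0.368},{"jaw":0,"delta_pos":[0.425,-0.23,0],"turn":-0.368},{"jaw":0,"delta_pos":[0.425,-0.23,0],"turn":-0.368}]' 40; python3 -c "
from h import *
where();goal(0,-.13,.231,84.1)"
```

```text
clock: 0.93
position: [0.4806, -0.292, 0.2312]
ee_rot: [0.74, 0.673, -0.0, -0.0]
ft_force: [0.3, -0.0, 0.8]
grip_width: -0.001
0.93 shelf [ -39.6 -181.3] z 231.2 F [ 0.3 -0. ] 0.8 w -0.0
goal [ 0.5252 -0.2451  0.231 ] delta [0.0509 0.04   0.0002] tool-x yaw 84.53
turn 0.0024
```

```bash
python3 -m handwheel '[{"jaw":0,"delta_pos":[0.05,0.04,0],"turn":0},{"jaw":0,"delta_pos":[0.05,0.04,0.03],"turn":0},{"jaw":0,"delta_pos":[0.05,0.04,0.07],"turn":0},{"jaw":0,"delta_pos":[0.05,0.04,0.11],"turn":0},{"jaw":0,"delta_pos":[0.05,0.04,0.15],"turn":0},{"jaw":0,"delta_pos":[0.05,0.04,0.15],"turn":0},{"jaw":0,"delta_pos":[0.05,0.04,0.15],"turn":0}]' ; python3 -c "
from h import *
where();goal(0,-.085,.08,84.1)
for n in('scene','top'):
  cv2.imwrite(f'pics/{n}1.png',cv2.cvtColor(camera(n),cv2.COLOR_RGB2BGR))
a=cv2.imread('pics/scene1.png')[100:290,180:400];b=cv2.imread('pics/top1.png')[65:255,125:345]
cv2.imwrite('pics/c3.png',np.vstack([cv2.resize(a,None,fx=1.57,fy=1.57),cv2.resize(b,None,fx=1.57,fy=1.57)]))
"
```

```text
clock: 1.52
position: [0.5234, -0.2475, 0.0802]
ee_rot: [0.742, 0.67, -0.001, -0.002]
ft_force: [-0.1, -0.4, 1.2]
grip_width: -0.001
1.52 shelf [  -1.6 -132.6] z 80.2 F [-0.1 -0.4] 1.2 w -0.0
goal [ 0.5298 -0.2003  0.08  ] delta [0.0476 0.0016 0.0003] tool-x yaw 84.11
turn 0.0001
```

View pics/c3.png

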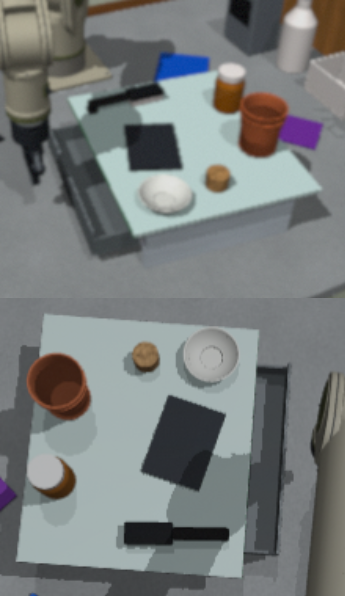

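The fingers are in front of the tray. The tray front is at about (283,460) in the lower half, and the path is clear. I'll start pushing in.

```bash
python3 -m handwheel '[{"jaw":0,"delta_pos":[0.02,0,0],"turn":0},{"jaw":0,"delta_pos":[0.035,0,0],"turn":0},{"jaw":0,"delta_pos":[0.05,0,0],"turn":0},{"jaw":0,"delta_pos":[0.06,0,0],"turn":0},{"jaw":0,"delta_pos":[0.07,0,0],"turn":0},{"jaw":0,"delta_pos":[0.08,0,0],"turn":0},{"jaw":0,"delta_pos":[0.09,0,0],"turn":0},{"jaw":0,"delta_pos":[0.1,0,0],"turn":0},{"jaw":0,"delta_pos":[0.105,0,0],"turn":0},{"jaw":0,"delta_pos":[0.105,0,0],"turn":0}]' ; python3 -c "
from h import *
where()"
```

```text
clock: 2.45
position: [0.5355, -0.1417, 0.0813]
ee_rot: [0.742, 0.671, 0.0, -0.0]
ft_force: [0.4, -0.1, 0.1]
grip_width: -0.0
2.45 shelf [ -0.4 -26.1] z 81.3 F [ 0.4 -0. ] 0.1 w -0.0
```

```bash
python3 -m handwheel '[{"jaw":0,"delta_pos":[0.005,0,0],"turn":0},{"jaw":0,"delta_pos":[0.01,0,0],"turn":0},{"jaw":0,"delta_pos":[0.012,0,0],"turn":0},{"jaw":0,"delta_pos":[0.013,0,0],"turn":0}]' ; python3 -c "
from h import *
where();cv2.imwrite('pics/top2.png',cv2.cvtColor(camera('top'),cv2.COLOR_RGB2BGR));cv2.imwrite('pics/scene2.png',cv2.cvtColor(camera('scene'),cv2.COLOR_RGB2BGR))
a=cv2.imread('pics/scene2.png')[100:290,180:400];b=cv2.imread('pics/top2.png')[65:255,125:345]
cv2.imwrite('pics/c4.png',np.vstack([cv2.resize(a,None,fx=1.57,fy=1.57),cv2.resize(b,None,fx=1.57,fy=1.57)]))"
```

```text
clock: 2.78
position: [0.5365, -0.1304, 0.081]
ee_rot: [0.742, 0.67, -0.0, -0.0]
ft_force: [-0.3, -2.0, -0.4]
grip_width: 0.003
2.78 shelf [ -0.6 -14.8] z 81.0 F [-0.1 -2. ] -0.4 w 0.0
```

View pics/c4.png

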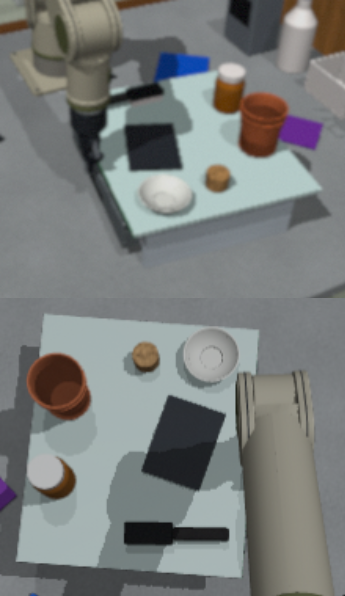

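The tray is nearly home, with only a thin dark line left in front of the edge in the scene view. I'll press on gently to the stop.

```bash
python3 -m handwheel '[{"jaw":0,"delta_pos":[0.002,0,0],"turn":0},{"jaw":0,"delta_pos":[0.004,0,0],"turn":0}]' ; python3 -m handwheel '[{"jaw":0,"delta_pos":[0.001,0,0],"turn":0},{"jaw":0,"delta_pos":[0.002,0,0],"turn":0}]';python3 -c "
from h import *
where()"
```

```text
clock: 3.05
position: [0.537, -0.1271, 0.0812]
ee_rot: [0.743, 0.67, -0.0, 0.0]
ft_force: [-1.0, -3.4, -1.5]
grip_width: -0.0
clock: 3.22
position: [0.5371, -0.1261, 0.0813]
ee_rot: [0.743, 0.669, -0.001, 0.001]
ft_force: [-1.7, -9.7, -0.9]
grip_width: 0.001
3.22 shelf [ -0.4 -10.4] z 81.3 F [-0.7 -9.9] -0.9 w 0.0
```

```bash
python3 -m handwheel '[{"jaw":0,"delta_pos":[0.001,0,0],"turn":0},{"jaw":0,"delta_pos":[0.001,0,0],"turn":0}]';python3 -c "
from h import *
where()"; python3 -m handwheel '[{"jaw":0,"delta_pos":[-0.03,0,0],"turn":0},{"jaw":0,"delta_pos":[-0.06,0,0],"turn":0},{"jaw":0,"delta_pos":[-0.06,0,-0.04],"turn":0},{"jaw":85,"delta_pos":[-0.06,0,-0.08],"turn":0},{"jaw":85,"delta_pos":[-0.06,0,-0.12],"turn":0},{"jaw":85,"delta_pos":[-0.06,0,-0.16],"turn":0},{"jaw":85,"delta_pos":[-0.06,0,-0.18],"turn":0},{"jaw":85,"delta_pos":[-0.06,0,-0.18],"turn":0}]'; python3 -c "
from h import *
where();cv2.imwrite('pics/top3.png',cv2.cvtColor(camera('top'),cv2.COLOR_RGB2BGR));cv2.imwrite('pics/scene3.png',cv2.cvtColor(camera('scene'),cv2.COLOR_RGB2BGR))
a=cv2.imread('pics/scene3.png')[130:270,190:390]
cv2.imwrite('pics/c5.png',cv2.resize(a,None,fx=3.5,fy=3.5,interpolation=2))"
```

```text
clock: 3.38
position: [0.5371, -0.1261, 0.0813]
ee_rot: [0.743, 0.669, -0.001, 0.001]
ft_force: [-2.0, -9.5, -0.5]
grip_width: -0.001
3.38 shelf [ -0.4 -10.4] z 81.3 F [-1.  -9.6] -0.5 w -0.0
clock: 4.05
position: [0.5336, -0.1831, 0.2671]
ee_rot: [0.742, 0.67, 0.002, 0.004]
ft_force: [-0.2, 0.2, 0.5]
grip_width: 0.711
4.05 shelf [  2.  -67.5] z 267.1 F [-0.3  0.2] 0.5 w 0.71
```

View pics/c5.png

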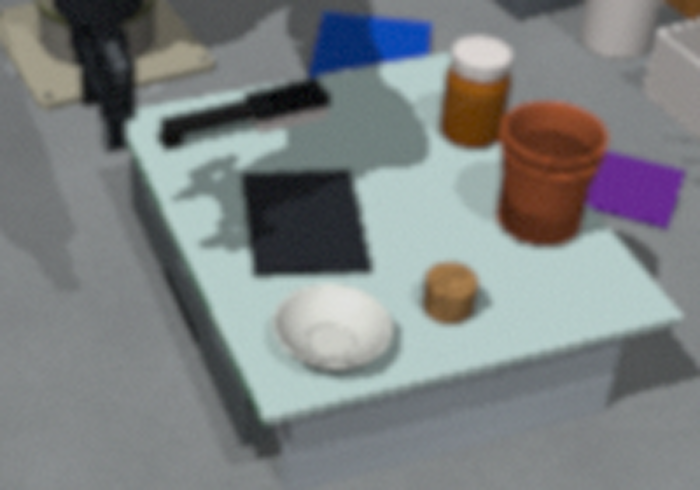

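```bash
python3 -c "
from h import *
def P(sx,sy,z): return np.r_[O+np.array([sx,sy])@S,z]
a=cv2.imread('pics/scene3.png')[130:270,190:390]
A=cv2.resize(a,None,fx=4,fy=4,interpolation=2)
def dr(pts,c):
  q=(w2p('scene',pts)-[190,130]+.5)*4
  cv2.polylines(A,[q.astype(int)],True,c,1)
dr([P(x,0,z) for x,z in((-.18,.03),(.18,.03),(.18,.095),(-.18,.095))],(0,0,255))
dr([P(x,-.01,z) for x,z in((-.18,.03),(.18,.03),(.18,.095),(-.18,.095))],(255,255,0))
dr([P(x,y,.12) for x,y in((-.23,0),(.23,0),(.23,.4),(-.23,.4))],(0,255,0))
cv2.imwrite('pics/c6.png',A)"
```

```text
(no output)
```

View pics/c6.png

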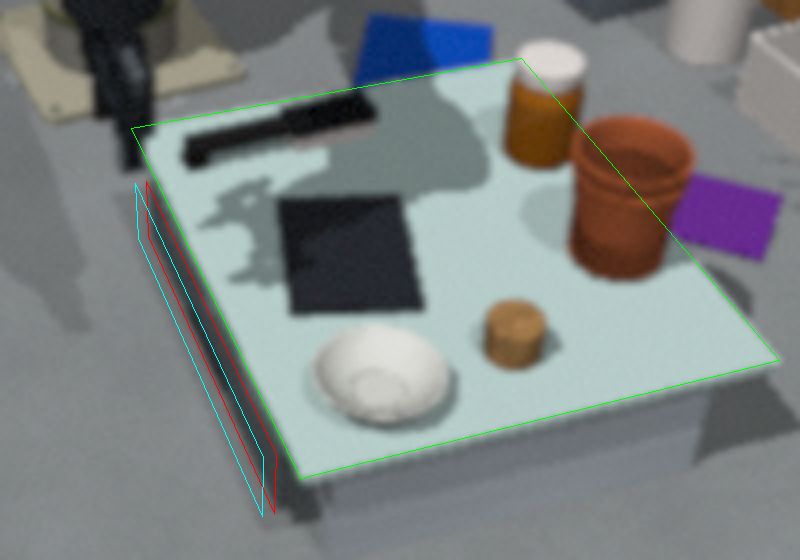

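```bash
python3 -c "
from h import *
def P(sx,sy,z): return np.r_[O+np.array([sx,sy])@S,z]
a=cv2.imread('pics/scene3.png')[165:265,215:275]
A=cv2.resize(np.clip(a.astype(float)*2.2-60,0,255).astype(np.uint8),None,fx=6,fy=6,interpolation=2)
B=A.copy()
for y,c in((0,(0,0,255)),(-.01,(255,255,0))):
  q=(w2p('scene',[P(x,y,z) for x,z in((-.18,.03),(.18,.03),(.18,.095),(-.18,.095))])-[215,165]+.5)*6
  cv2.polylines(B,[q.astype(int)],True,c,1)
cv2.imwrite('pics/c7.png',np.hstack([A,B]))"
```

```text
(no output)
```

View pics/c7.png

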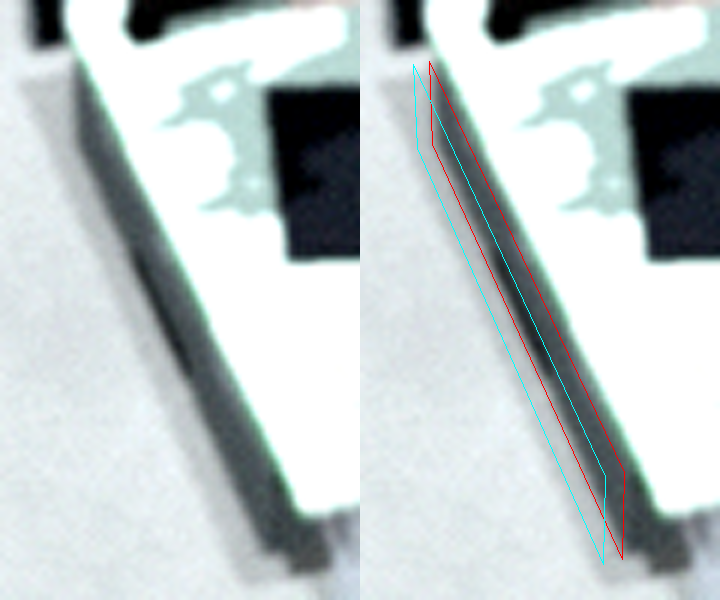

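The tray front is flush and sits on or inside the predicted home line. Next I'll move behind the plate.

```bash
python3 -c "
from h import *
where();goal(.005,.213,.267,84.1)"
```

```text
4.15 shelf [  0.1 -67.6] z 262.0 F [-0.1  0.6] -0.3 w 0.87
goal [0.5655 0.0956 0.267 ] delta [ 0.2806  0.0051 -0.0051] tool-x yaw 84.13
turn 0.0002
```

```bash
python3 -m handwheel '[{"jaw":50,"delta_pos":[0.28,0.005,0],"turn":0},{"jaw":50,"delta_pos":[0.28,0.005,0],"turn":0},{"jaw":50,"delta_pos":[0.28,0.005,0],"turn":0},{"jaw":50,"delta_pos":[0.28,0.005,0],"turn":0},{"jaw":50,"delta_pos":[0.28,0.005,0],"turn":0},{"jaw":50,"delta_pos":[0.28,0.005,0],"turn":0},{"jaw":50,"delta_pos":[0.28,0.005,0],"turn":0},{"jaw":50,"delta_pos":[0.28,0.005,0],"turn":0},{"jaw":50,"delta_pos":[0.28,0.005,0],"turn":0},{"jaw":50,"delta_pos":[0.28,0.005,0],"turn":0}]'; python3 -m handwheel '[{"jaw":50,"delta_pos":[0,0,0.03],"turn":0},{"jaw":50,"delta_pos":[0,0,0.06],"turn":0},{"jaw":50,"delta_pos":[0,0,0.09],"turn":0},{"jaw":50,"delta_pos":[0,0,0.11],"turn":0},{"jaw":50,"delta_pos":[0,0,0.12],"turn":0},{"jaw":50,"delta_pos":[0,0,0.12],"turn":0}]'; python3 -c "
from h import *
where();cv2.imwrite('pics/top4.png',cv2.cvtColor(camera('top'),cv2.COLOR_RGB2BGR));cv2.imwrite('pics/scene4.png',cv2.cvtColor(camera('scene'),cv2.COLOR_RGB2BGR))
where();goal(.005,.213,.13,84.1)
a=cv2.imread('pics/scene4.png')[90:270,180:400];b=cv2.imread('pics/top4.png')[65:255,125:345]
cv2.imwrite('pics/c8.png',np.vstack([cv2.resize(a,None,fx=1.57,fy=1.57),cv2.resize(b,None,fx=1.57,fy=1.57)]))"
```

```text
clock: 4.98
position: [0.5646, 0.094, 0.2599]
ee_rot: [0.743, 0.67, -0.001, -0.001]
ft_force: [0.4, -1.3, 0.4]
grip_width: 0.586
clock: 5.48
position: [0.5638, 0.0927, 0.1388]
ee_rot: [0.743, 0.669, -0.002, -0.001]
ft_force: [0.3, 0.1, -0.1]
grip_width: 0.584
5.48 shelf [  3.6 210. ] z 138.8 F [0.3 0.1] -0.1 w 0.58
5.58 shelf [  5.1 211.3] z 142.0 F [ 0.4 -0.5] 0.1 w 0.59
goal [0.5655 0.0956 0.13  ] delta [ 0.0017 -0.0001  0.012 ] tool-x yaw 84.03
turn -0.0004
```

View pics/c8.png

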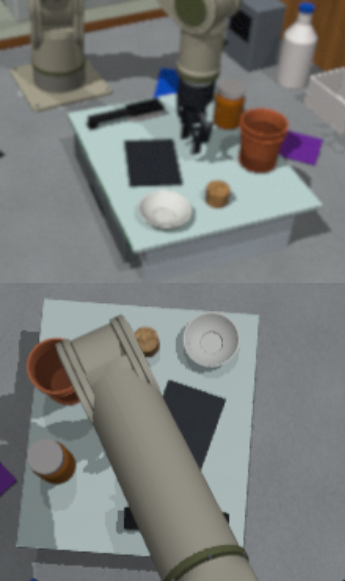

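The fingers stand behind the plate's rear side, around (195,140) in the upper half, clear of the pots and jar. I'll lower in steps to find the glass.

```bash
python3 -m handwheel '[{"jaw":50,"delta_pos":[0.001,0,0.006],"turn":0},{"jaw":50,"delta_pos":[0.001,0,0.012],"turn":0},{"jaw":50,"delta_pos":[0.001,0,0.015],"turn":0},{"jaw":50,"delta_pos":[0.001,0,0.015],"turn":0}]'; for i in 1 2; do python3 -c "
from h import *
where()"; done;  python3 -m handwheel '[{"jaw":50,"delta_pos":[0,0,0.002],"turn":0},{"jaw":50,"delta_pos":[0,0,0.003],"turn":0},{"jaw":50,"delta_pos":[0,0,0.003],"turn":0}]'
```

```text
clock: 5.92
position: [0.5649, 0.0955, 0.1258]
ee_rot: [0.743, 0.67, -0.0, -0.0]
ft_force: [0.5, 0.2, -0.5]
grip_width: 0.588
5.92 shelf [  4.4 212.9] z 125.8 F [0.5 0.2] -0.5 w 0.59
5.92 shelf [  4.4 212.9] z 125.8 F [0.5 0.2] -0.5 w 0.59
clock: 6.17
position: [0.5651, 0.0955, 0.1232]
ee_rot: [0.743, 0.67, -0.0, 0.0]
ft_force: [-0.8, 0.4, -0.1]
grip_width: 0.589
```

```bash
python3 -m handwheel '[{"jaw":50,"delta_pos":[0,0,0.001],"turn":0},{"jaw":50,"delta_pos":[0,0,0.002],"turn":0},{"jaw":50,"delta_pos":[0,0,0.002],"turn":0}]'; python3 -m handwheel '[{"jaw":50,"delta_pos":[0,0,0.001],"turn":0},{"jaw":50,"delta_pos":[0,0,0.002],"turn":0},{"jaw":50,"delta_pos":[0,0,0.002],"turn":0}]'
```

```text
clock: 6.42
position: [0.5651, 0.0955, 0.1212]
ee_rot: [0.743, 0.67, -0.0, 0.0]
ft_force: [0.1, 0.5, 0.9]
grip_width: 0.584
clock: 6.67
position: [0.565, 0.0955, 0.1191]
ee_rot: [0.743, 0.67, -0.0, -0.0]
ft_force: [-0.3, 0.1, 0.1]
grip_width: 0.587
```

```bash
for i in 1 2; do :; done; python3 -m handwheel '[{"jaw":50,"delta_pos":[0,0,0.001],"turn":0},{"jaw":50,"delta_pos":[0,0,0.0015],"turn":0},{"jaw":50,"delta_pos":[0,0,0.0015],"turn":0}]'; python3 -m handwheel '[{"jaw":50,"delta_pos":[0,0,0.001],"turn":0},{"jaw":50,"delta_pos":[0,0,0.0015],"turn":0},{"jaw":50,"delta_pos":[0,0,0.0015],"turn":0}]'
```

```text
clock: 6.92
position: [0.5651, 0.0956, 0.1177]
ee_rot: [0.742, 0.67, -0.0, -0.0]
ft_force: [-0.3, -0.6, 0.5]
grip_width: 0.584
clock: 7.17
position: [0.5652, 0.0956, 0.1171]
ee_rot: [0.743, 0.67, 0.0, 0.0]
ft_force: [-3.7, -0.6, 9.2]
grip_width: 0.586
```

```bash
python3 -m handwheel '[{"jaw":50,"delta_pos":[0,0,-0.002],"turn":0},{"jaw":50,"delta_pos":[0,0,-0.004],"turn":0},{"jaw":50,"delta_pos":[0,0,-0.004],"turn":0},{"jaw":50,"delta_pos":[-0.005,0,-0.004],"turn":0},{"jaw":50,"delta_pos":[-0.010,0,-0.004],"turn":0},{"jaw":50,"delta_pos":[-0.015,0,-0.004],"turn":0},{"jaw":50,"delta_pos":[-0.02,0,-0.004],"turn":0},{"jaw":50,"delta_pos":[-0.025,0,-0.004],"turn":0},{"jaw":50,"delta_pos":[-0.03,0,-0.004],"turn":0},{"jaw":50,"delta_pos":[-0.03,0,-0.004],"turn":0}]'; python3 -c "
from h import *
where()";python3 -m handwheel '[{"jaw":50,"delta_pos":[-0.005,0,0],"turn":0},{"jaw":50,"delta_pos":[-0.01,0,0],"turn":0},{"jaw":50,"delta_pos":[-0.015,0,0],"turn":0},{"jaw":50,"delta_pos":[-0.02,0,0],"turn":0},{"jaw":50,"delta_pos":[-0.025,0,0],"turn":0},{"jaw":50,"delta_pos":[-0.03,0,0],"turn":0},{"jaw":50,"delta_pos":[-0.034,0,0],"turn":0},{"jaw":50,"delta_pos":[-0.036,0,0],"turn":0}]'; python3 -c "
from h import *
where();cv2.imwrite('pics/top5.png',cv2.cvtColor(camera('top'),cv2.COLOR_RGB2BGR));cv2.imwrite('pics/scene5.png',cv2.cvtColor(camera('scene'),cv2.COLOR_RGB2BGR))
a=cv2.imread('pics/scene5.png')[130:270,190:390]
cv2.imwrite('pics/c9.png',cv2.resize(a,None,fx=3.5,fy=3.5,interpolation=2))"
```

```text
clock: 8.0
position: [0.562, 0.0642, 0.1202]
ee_rot: [0.743, 0.669, -0.0, 0.0]
ft_force: [1.0, -0.0, -0.1]
grip_width: 0.585
8.0 shelf [  4.8 181.4] z 120.2 F [1.  0.1] -0.1 w 0.58
clock: 8.67
position: [0.5584, 0.029, 0.1203]
ee_rot: [0.743, 0.67, -0.0, 0.0]
ft_force: [0.5, 1.1, -0.3]
grip_width: 0.584
8.67 shelf [  4.8 146.1] z 120.3 F [0.4 1.2] -0.3 w 0.58
```

View pics/c9.png

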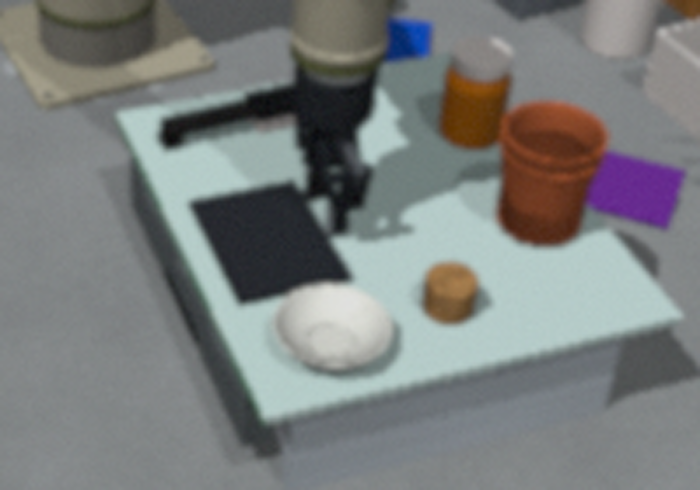

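View pics/top5.png

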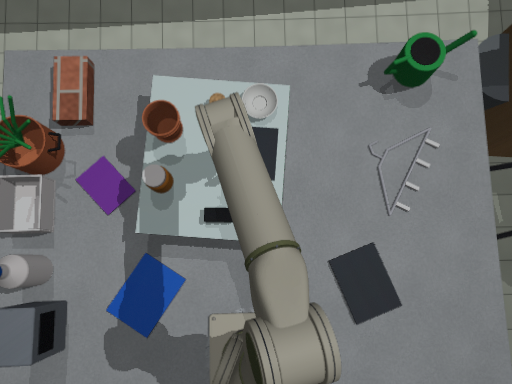

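```bash
python3 -c "
from h import *
q=np.array([(192,203),(295,183),(350,275),(242,300)])/3.5+[190,130]-.36
w=p2w('scene',q,.128);print(((w[:,:2]-O)@S.T*1000).round(1))
for c in((275,322),(393,322),(300,291),(365,365)):
  w=p2w('scene',[np.array(c)/3.5+[190,130]],.146);print(((w[:,:2]-O)@S.T*1000).round(1))
"
```

```text
[[-48.3  28.5]
 [-47.4 134.8]
 [ 95.9 133.5]
 [ 97.3  28.7]]
[[152.6  40. ]]
[[183.9 136.5]]
[[122.3  74.7]]
[[224.2  93.1]]
```

The plate is now square to the edge and clear of the dish by about 15 mm. I'll keep pushing.

```bash
python3 -m handwheel '[{"jaw":50,"delta_pos":[-0.006,0,0],"turn":0},{"jaw":50,"delta_pos":[-0.012,0,0],"turn":0},{"jaw":50,"delta_pos":[-0.018,0,0],"turn":0},{"jaw":50,"delta_pos":[-0.024,0,0],"turn":0},{"jaw":50,"delta_pos":[-0.03,0,0],"turn":0},{"jaw":50,"delta_pos":[-0.036,0,0],"turn":0},{"jaw":50,"delta_pos":[-0.042,0,0],"turn":0},{"jaw":50,"delta_pos":[-0.047,0,0],"turn":0},{"jaw":50,"delta_pos":[-0.050,0,0],"turn":0},{"jaw":50,"delta_pos":[-0.051,0,0],"turn":0}]'; python3 -c "
from h import *
where();cv2.imwrite('pics/scene6.png',cv2.cvtColor(camera('scene'),cv2.COLOR_RGB2BGR))
where()
a=cv2.imread('pics/scene6.png')[140:250,190:340]
cv2.imwrite('pics/c10.png',cv2.resize(a,None,fx=5,fy=5,interpolation=2))"
```

```text
clock: 9.6
position: [0.5531, -0.0215, 0.1203]
ee_rot: [0.743, 0.67, -0.0, 0.0]
ft_force: [1.0, 2.5, 0.8]
grip_width: 0.582
9.6 shelf [ 4.7 95.3] z 120.3 F [0.7 2.6] 0.8 w 0.58
9.65 shelf [ 4.7 95.4] z 120.3 F [0.1 0. ] 0.4 w 0.59
```

View pics/c10.png

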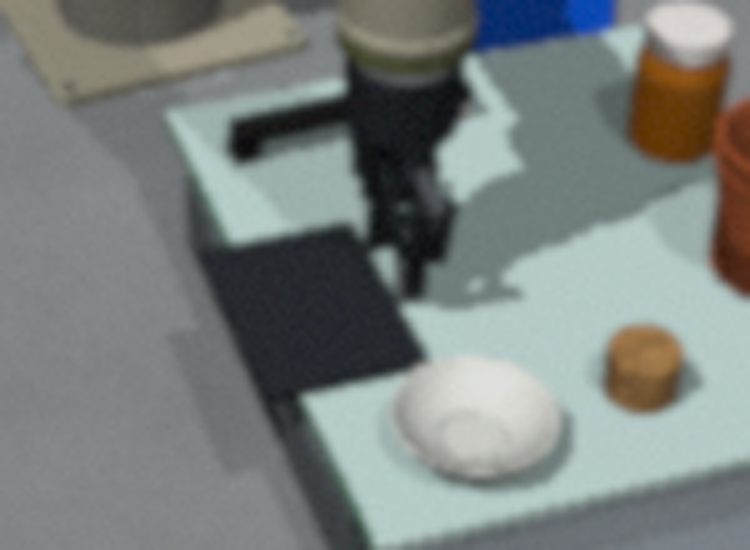

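```bash
python3 -m handwheel '[{"jaw":50,"delta_pos":[-0.004,0,0],"turn":0},{"jaw":50,"delta_pos":[-0.008,0,0],"turn":0},{"jaw":50,"delta_pos":[-0.012,0,0],"turn":0},{"jaw":50,"delta_pos":[-0.0135,0,0],"turn":0},{"jaw":50,"delta_pos":[-0.0135,0,0],"turn":0}]'; python3 -c "
from h import *
where()"
python3 -m handwheel '[{"jaw":50,"delta_pos":[0.015,0,0],"turn":0},{"jaw":50,"delta_pos":[0.03,0,0],"turn":0},{"jaw":50,"delta_pos":[0.03,0,-0.03],"turn":0},{"jaw":50,"delta_pos":[0.03,0,-0.07],"turn":0},{"jaw":50,"delta_pos":[0.03,0,-0.11],"turn":0},{"jaw":50,"delta_pos":[0.03,0,-0.15],"turn":0},{"jaw":50,"delta_pos":[-0.01,0,-0.15],"turn":0},{"jaw":50,"delta_pos":[-0.05,0,-0.15],"turn":0},{"jaw":50,"delta_pos":[-0.09,0,-0.15],"turn":0},{"jaw":50,"delta_pos":[-0.13,0,-0.15],"turn":0}]'
python3 -m handwheel '[{"jaw":50,"delta_pos":[-0.04,0,0],"turn":0},{"jaw":50,"delta_pos":[-0.08,0,0],"turn":0},{"jaw":50,"delta_pos":[-0.12,0,0],"turn":0},{"jaw":50,"delta_pos":[-0.16,0,0],"turn":0},{"jaw":50,"delta_pos":[-0.2,0,0],"turn":0},{"jaw":50,"delta_pos":[-0.24,0,0],"turn":0},{"jaw":50,"delta_pos":[-0.24,0,0],"turn":0}]'
python3 - <<'E'
from h import *
where();cv2.imwrite('pics/top7.png',cv2.cvtColor(camera('top'),cv2.COLOR_RGB2BGR));cv2.imwrite('pics/scene7.png',cv2.cvtColor(camera('scene'),cv2.COLOR_RGB2BGR))
a=cv2.imread('pics/scene7.png')[130:270,190:390];b=cv2.imread('pics/top7.png')[65:255,125:345]
cv2.imwrite('pics/c11.png',np.vstack([cv2.resize(a,(420,294),interpolation=2),cv2.resize(b,(350,302),interpolation=2)[:, :350].copy() if 0 else cv2.copyMakeBorder(cv2.resize(b,(350,302),interpolation=2),0,0,0,70,0)]))
E
```

```text
clock: 10.07
position: [0.5516, -0.0351, 0.1202]
ee_rot: [0.743, 0.669, -0.0, 0.0]
ft_force: [0.3, -1.0, 0.2]
grip_width: 0.58
10.07 shelf [ 4.7 81.7] z 120.2 F [ 0.4 -0.9] 0.2 w 0.58
clock: 10.9
position: [0.5377, -0.1657, 0.2706]
ee_rot: [0.743, 0.67, -0.0, 0.001]
ft_force: [0.1, 0.0, -0.4]
grip_width: 0.583
clock: 11.48
position: [0.5091, -0.412, 0.2686]
ee_rot: [0.746, 0.666, -0.002, -0.0]
ft_force: [-0.2, -1.6, -0.4]
grip_width: 0.588
11.48 shelf [   1.1 -297.7] z 268.6 F [-0.  -1.7] -0.4 w 0.59
```

View pics/c11.png

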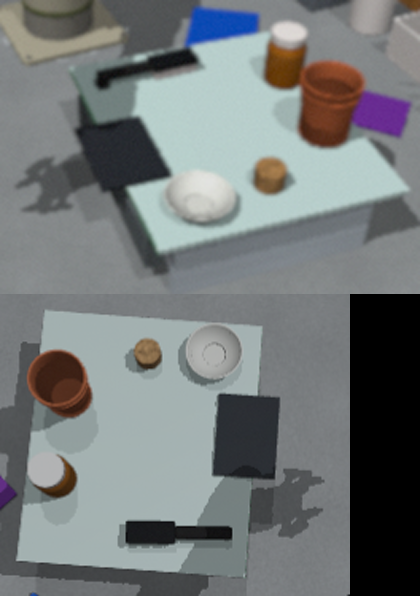

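Run:
```python
from h import *
a=cv2.imread('pics/top7.png');g=cv2.cvtColor(a,cv2.COLOR_BGR2HSV)
cv2.imwrite('pics/c12.png',cv2.resize(a[115:185,245:315],None,fx=8,fy=8,interpolation=0))
r0,r1,c0,c1=118,178,255,308
m=(cv2.cvtColor(a,cv2.COLOR_BGR2GRAY)[r0:r1,c0:c1]<68).astype(np.uint8)
k=max(cv2.findContours(m,cv2.RETR_EXTERNAL,cv2.CHAIN_APPROX_NONE)[0],key=cv2.contourArea).reshape(-1,2)+[c0,r0]
w=p2w('top',k,.128);r=cv2.minAreaRect((w[:,:2]*1000).astype(np.float32));print(r)
b=cv2.boxPoints(r)/1000;print(((b-O)@S.T*1000).round(1))
for f in('top0','top7'):
  A=cv2.imread(f'pics/{f}.png').astype(int);E=[]
  for v in list(range(84,114))+list(range(185,205)):
    row=A[v,265:305,0].astype(float) ; d=np.diff(row); 
    if f=='top7' or 1:
      i=np.argmin(d); x0=265+i+.5; E.append((x0,v))
  e=p2w('top',E,.12)[:,:2]; s=(e-O)@S.T*1000
  print(f,np.median(s[:30,1]),np.median(s[30:,1]))
```

```text
((562.495849609375, -103.77911376953125), (109.50799560546875, 144.63681030273438), 84.2289047241211)
[[-49.7 -40.5]
 [ 95.  -40.2]
 [ 94.7  69.4]
 [-49.9  69. ]]
top0 0.106111125567198 -0.6848307714497428
top7 0.106111125567198 -0.6848307714497428
```

View pics/c12.png

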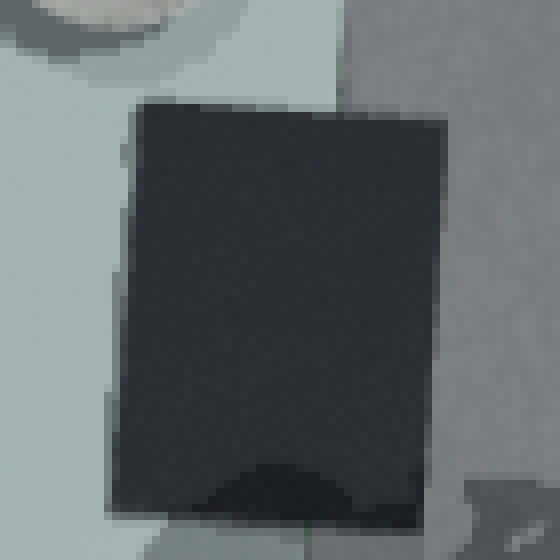

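The plate sticks out 40 mm, square within about 0.3°. Before handing in, I'll check that nothing else moved.

Run:
```python
from h import *
a=cv2.imread('pics/scene0.png');b=cv2.imread('pics/scene7.png')
d=cv2.absdiff(a,b)
cv2.imwrite('pics/c13.png',np.vstack([np.clip(d[100:270,190:400].astype(int)*2,0,255).astype(np.uint8),b[100:270,190:400]]).repeat(2,0)[:600].repeat(2,1))
A=cv2.imread('pics/top0.png');B=cv2.imread('pics/top7.png')
for n,(r0,r1,c0,c1) in dict(dish=(85,122,240,280),stopper=(90,115,206,230),pots=(98,146,140,186),jar=(160,195,140,176),brush=(205,225,200,274)).items():
  f=lambda x:np.float32(cv2.cvtColor(x[r0:r1,c0:c1],cv2.COLOR_BGR2GRAY))
  print(n,np.round(cv2.phaseCorrelate(f(A),f(B)),2), cv2.absdiff(A,B)[r0:r1,c0:c1].mean().round(1))
where()
```

```text
Traceback (most recent call last):
ValueError: setting an array element with a sequence. The requested array has an inhomogeneous shape after 1 dimensions. The detected shape was (2,) + inhomogeneous part.
```

View pics/c13.png

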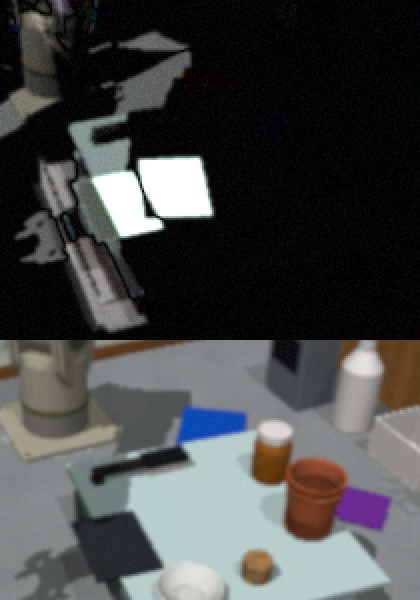

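The difference image shows only the tray, the plate and arm shadows changing. The dish, stopper, pots, jar and brush leave no trace, apart from the arm's shadow on the brush. I'll hand in now.

```bash
python3 -c "
from workcell import *
print(get_obs()['ft_force'].round(1),hand_in())"
```

```text
the job is handed in; nothing more can be done
[0.4 0.9 0.5] None
```

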